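Pick up the blue polishing rings on the carrying rod

ROBOT

A 7-joint arm with a two-finger parallel gripper is mounted at the origin on the work surface. World frame = base frame: x ahead of the robot, y to its left, z up, the work surface at z = 0. Lengths are in m, angles in rad, forces in N, time in s.
With the tool pointing down it reaches from about 0.4 to 0.85 m from the base axis. Payload 4.4 kg.
Tool frame: the origin (TCP) lies midway between the tips of the shut fingers; the grasp point (between the pads) lies 19 mm behind it (arm.tcp_to_grasp is the z of the grasp point in the tool frame, in m); z points along the fingers, y is the line along which they close (so a half turn about z gives the same grasp; the last joint's range is limited). The gripper opens to 94 mm and grips with 3 to 60 N. Pads are 16 mm wide; open, the fingers measure 119 mm over their backs; the gripper's body (75 mm by 177 mm) begins 78 mm behind the grasp point.
Start: joints at [-1.211, 0.628, 0.038, 1.517, -0.027, 0.996, -0.02], TCP at [0.268, 0.592, 0.205] pointing down, gripper open.
Joint ranges: [-3.06, 3.06], [-0.37, 2.12], [-1.25, 1.32], [0.18, 2.47], [-1.1, 4.24], [0.23, 1.98], [-2.94, 2.94]. Speed limits (rad/s): [2.57, 2.57, 3.14, 3.14, 3.14, 3.14, 3.14].

INTERFACE

Orientations are given as a unit quaternion [w, x, y, z].
In Python, from cell import arm gives the robot as it stands. The module is installed in compiled form; this text tells all that it offers.
- The arm moves only by the shell command python3 -m pendant 'ROWS' [FORCE]. ROWS is a JSON object of lists of equal length, an entry for each row: "grip": the closure, from -1 (fully open) to 1 (shut); "offset": the shift along the tool's x, y, z each as a share of 40 cm, from -1 to 1, a list of three; "twist": the turn about the tool's z as a share of 360 degrees, from -1 to 1. In form: {"grip": [grip, ...], "offset": [[dx, dy, dz], ...], "twist": [twist, ...]}. A call has exactly 10 rows; each row is the pose to reach, as a shift and turn from the pose commanded when the call began, along the tool's axes at that moment, turning the shorter way round; what a row does not reach only later rows make up. A row lasts 1/10 s, in which the tool goes at most 50 mm and 8.59 degrees, less where a joint would pass 70% of its speed; a pose out of reach is approached as far as the arm can. A call with a number of a shift or a turn outside -1 to 1 is refused whole. A call with a gripper value outside its range is refused whole. The fingers move at their own pace and stop on an object; FORCE is the grip in N (left out, the last holds). Time passes only in rows, so rows that repeat a pose let the fingers close, or fill a call up. It gives the time, the measured TCP pose, the force, the opening and the grip force at its end, in the units of the state.
- arm.read_state(): the state, without advancing time (a new reading comes with each control period).
- arm.capture(name): name is "scene" or "top" or "wrist"; returns the picture (384x512x3 uint8, red, green, blue); there is no depth.
- arm.camera_info(name): a dict with "fov_y" (degrees; the focal length in pixels is half the picture's height over the tangent of half this angle, whatever the lens; pixels are square), "cx", "cy" (the principal point, pixels), "R" (3x3) and "t" (3): a world point X has camera coordinates R X + t. Camera axes: x right, y down, z forward; pixel columns grow to the right and rows downward; lengths in m; the calibration is good to about 2 mm. A picture is of the moment at which its call begins: read the wrist's pose just before it. camera_info takes no time and is no camera call; for the wrist camera it gives the pose at the moment of the call.
- arm.job_done(): hands the job in; it is judged then, once.
The state is a dict: "t": time; "joints": joint angles; "dq": joint speeds; "joint_efforts": joint torques, N m; "tool_pos": TCP position; "orientation": TCP orientation; "force": force on the tool from outside, world axes, zero at the start; "moment": the same for the moment, N m; "grip_width": finger opening in m; "gripper_force": force on a finger pad.
Only numpy, scipy, OpenCV 4.12 (cv2) and the standard library are available. Lean on these libraries where they do the work, as an engineer would, in place of code of your own. Each camera call takes 0.05 s, during which the arm holds its last target. There are 200 camera calls.

TASK

Lift the carrying rod out of its cradle by the wooden handle, thread it through both blue polishing rings standing on edge in their rack, and lift the two rings off together on the rod. Then lay the loaded rod back in its cradle the way it lay before, with both blue rings hanging on it, and let go.

Things in the scene. Friction and masses are not known exactly. Their poses are not given: they have to be found in the camera images.
- skewer: carrying rod, 150 g, lying level in the cradle: wooden handle 120 mm long, 24 x 24 mm square, and a straight steel rod 10 mm thick and 150 mm long out of one end, on the same axis. Origin at the middle of the handle; x axis along the rod towards its tip: handle from x = -60 to 60 mm, rod to 210 mm; z up.
- cradle: fixed grey base, 290 x 110 x 13 mm, with two yellow supports. Origin on the table under the middle of the seated rod's handle (seated rod: x = y = 0, axis at z = 90 mm), x towards the rod's tip. Flared trough for the handle's rear end at x = -58 to -38 mm, 106 mm high; V fork for the tip at x = 190 to 200 mm, 112 mm high. Open between: grip the handle there; rings hang there.
- blue_a: blue polishing ring, 80 mm outside, 44 mm bore, 14 mm thick, 35 g; origin at the bore's centre, x along the bore (level as it stands), 70 mm above the table, in a fixed white rack, in line with blue_b, centres 40 mm apart. The rack, 90 mm along the bores by 84 mm, has posts 66 mm high, 46 mm apart; the line of the bores is open from both ends and the rings lift straight out.
- blue_b: blue polishing ring, 80 mm outside, 44 mm bore, 14 mm thick, 35 g; origin at the bore's centre, x along the bore (level as it stands), 70 mm above the table. The other of the pair, 40 mm from blue_a along the bores, farther from the cradle. A like rack nearby holds two brown cork rings, not wanted.
Things that resemble listed ones, but are neither listed nor needed, are in the scene too. What is shaped like the blue_a but red is not meant.

How it is judged:
By the outcome, as a careful person would: the job done as asked, in the order asked, and still so for the second after the job is handed in, with the robot touching nothing.
It also fails if it takes over 58 s, if anything falls off the work surface, if the arm or the gripper's body presses on something with over 40 N, if the wrist force passes 120 N, or if a joint passes its speed limit or range.

## Working session

There is one attempt and no reset: what is moved stays moved. The work goes in short steps, Python scripts to look and compute and a shell command to move; the robot and the scene stay as the last step left them, time stands still between calls to the robot, and variables do not carry over. Pictures are saved under pics/ and viewed, at most 14 in all, crops included, and the job is handed in when it is done.

```bash
mkdir -p pics; python3 - <<'E'
from cell import arm
import cv2,json
for n in("scene","top"):
    cv2.imwrite(f"pics/{n}0.png",cv2.resize(arm.capture(n)[:,:,::-1],(800,600),interpolation=cv2.INTER_CUBIC))
    i=arm.camera_info(n);print(n,i)
s=arm.read_state();print(s)
print(arm.tcp_to_grasp)
E
```

```text
scene {'fov_y': 52.42952880093757, 'cx': 262.0013398717926, 'cy': 188.4017678487223, 'R': array([[-0.31235887,  0.94979983,  0.01766997],
       [ 0.57728243,  0.20455629, -0.79050726],
       [-0.75443816, -0.23672139, -0.61219772]]), 't': array([ 0.22376446, -0.22800522,  1.29218128])}
top {'fov_y': 43.73872551693965, 'cx': 253.47280762723392, 'cy': 193.83127730405693, 'R': array([[-0.00515644, -0.99998218,  0.00300822],
       [-0.98524619,  0.00456579, -0.17108215],
       [ 0.17106536, -0.00384602, -0.98525218]]), 't': array([-0.05033211,  0.57381874,  1.15319133])}
{'t': 0.1, 'joints': array([-1.21084413,  0.62921272,  0.03843316,  1.51821927, -0.02700461,
        0.9963096 , -0.02000597]), 'dq': array([ 0.00123384, -0.00315314,  0.0006242 , -0.00138046,  0.00053671,
       -0.00018768,  0.00086909]), 'joint_efforts': array([ 3.77555189e-03, -5.50791228e+01,  1.14767175e+00, -1.87114316e+01,
       -5.21669327e-02,  1.92470953e-02,  4.88647970e-05]), 'tool_pos': array([0.26817996, 0.59146668, 0.20468797]), 'orientation': array([-1.71171198e-04,  2.11270896e-01,  9.77427206e-01, -7.97639521e-04]), 'force': array([-0.03041897, -0.4176176 ,  0.35684035]), 'moment': array([-0.02679439,  0.09917458, -0.03282558]), 'gripper_force': 0.0, 'grip_width': 0.09395875073457417}
-0.0188
```

View pics/scene0.png

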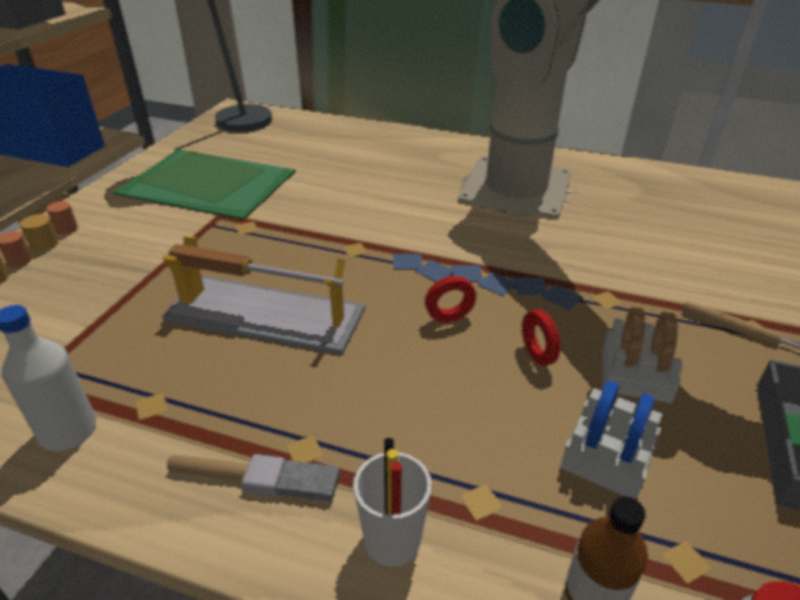

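View pics/top0.png

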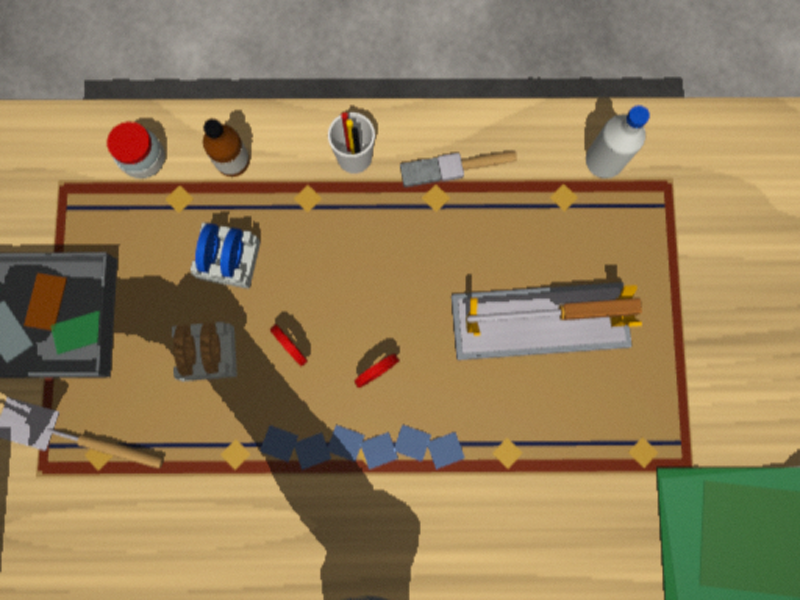

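The scene shows the loaded cradle at (260,290), the rod handle at (210,260) and the tip fork at (338,290). The blue rings are at (603,412) and (640,425), the cork rings at (633,335) and (665,340), and two red rings stand loose at (450,300) and (540,337). In the top view the blue pair is at (207,250) and (232,252) in the white rack, the corks are at (183,350) and (210,347), and the handle is at (600,308) with its tip at about (470,317). The only blue rings standing in a white rack are the pair at (207/232,250), so that pair is the target. I'll confirm it in an enlarged crop.

```bash
python3 - <<'E'
from cell import arm
import cv2,numpy as np
a=arm.capture("top")[:,:,::-1]; b=arm.capture("scene")[:,:,::-1]
c1=cv2.resize(a[130:190,110:180],None,fx=5,fy=5,interpolation=cv2.INTER_CUBIC) #350x300
c2=cv2.resize(a[165:235,280:420],None,fx=5,fy=5,interpolation=cv2.INTER_CUBIC) #700x350
out=np.zeros((600,800,3),np.uint8)
out[:300,:350]=c1; 
c3=cv2.resize(b[235:320,350:435],None,fx=3.5,fy=3.5,interpolation=cv2.INTER_CUBIC)
out[:298,400:698]=c3[:298,:298]
out[300:,:700]=c2[:300]
cv2.imwrite("pics/crop1.png",out)
E
```

```text
(no output)
```

View pics/crop1.png

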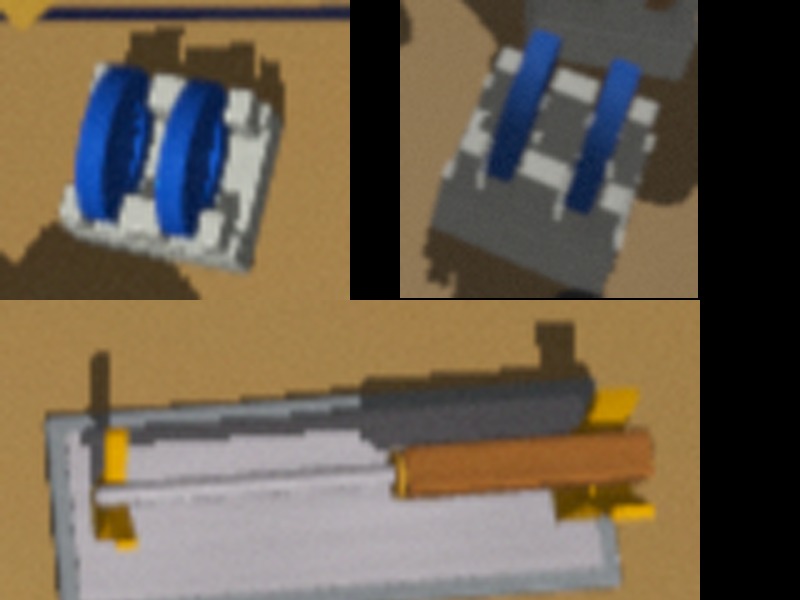

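The crop confirms the pair of blue rings in the white rack, and the rod lying in the cradle with its tip towards the rack.

```bash
cat > h.py <<'E'
from cell import arm
import numpy as np
H,W=384,512
def ray(ci,u,v,z):
    f=H/2/np.tan(np.radians(ci["fov_y"])/2)
    d=ci["R"].T@np.array([(u-ci["cx"])/f,(v-ci["cy"])/f,1]); C=-ci["R"].T@ci["t"]
    return C+d*(z-C[2])/d[2]
def proj(ci,X):
    f=H/2/np.tan(np.radians(ci["fov_y"])/2)
    c=np.atleast_2d(X)@ci["R"].T+ci["t"]
    return np.c_[f*c[:,0]/c[:,2]+ci["cx"],f*c[:,1]/c[:,2]+ci["cy"]]
def toolR(s):
    from scipy.spatial.transform import Rotation as Ro
    q=s["orientation"]; return Ro.from_quat(np.r_[q[1:],q[0]]).as_matrix()
E
python3 - <<'E'
from h import *
ci=arm.camera_info("top")
c2=lambda u,v,z:ray(ci,280+u/5-.4,165+(v-300)/5-.4,z)
tip=c2(97,497,.09);jn=c2(395,475,.09);print("rod",tip,jn,np.linalg.norm(tip-jn))
e=(tip-jn)/np.linalg.norm(tip-jn);print("yaw",np.degrees(np.arctan2(e[1],e[0])),"org",tip-.21*e, jn-.06*e)
c1=lambda u,v,z:ray(ci,110+u/5-.4,130+v/5-.4,z)
for t in[(128,68),(207,83),(98,218),(178,233)]:print(c1(*t,.07))
print("cam",-ci["R"].T@ci["t"])
w=arm.camera_info("wrist");s=arm.read_state();R=toolR(s)
print("tool R",R.round(3),"wrist cam in tool",R.T@(-w["R"].T@w["t"]-s["tool_pos"]),(w["R"]@R).round(3),w["fov_y"])
E
```

```text
rod [ 0.5410494  -0.16303796  0.09      ] [ 0.55115862 -0.30783757  0.09      ] 0.1451520682443701
yaw 93.99364094702926 org [ 0.55567501 -0.37252804  0.09      ] [ 0.55533737 -0.36769188  0.09      ]
[0.70063923 0.24374617 0.07      ]
[0.69267337 0.20378786 0.07      ]
[0.62353061 0.25579615 0.07      ]
[0.61572669 0.21576839 0.07      ]
cam [ 0.3678221  -0.04851596  1.23450582]
tool R [[-0.911  0.413 -0.   ]
 [ 0.413  0.911 -0.001]
 [-0.    -0.001 -1.   ]] wrist cam in tool [ 0.07113707  0.00032832 -0.17933857] [[ 0.001  1.     0.002]
 [-0.968  0.001 -0.25 ]
 [-0.25  -0.001  0.968]] 67.47015234316069
```

```bash
python3 -m pendant '{"grip":[-1,-1,-1,-1,-1,-1,-1,-1,-1,-1],"offset":[[-1,-0.4,-0.14],[-1,-0.4,-0.14],[-1,-0.4,-0.14],[-1,-0.4,-0.14],[-1,-0.4,-0.14],[-1,-0.4,-0.14],[-1,-0.4,-0.14],[-1,-0.4,-0.14],[-1,-0.4,-0.14],[-1,-0.4,-0.14]],"twist":[0.21,0.21,0.21,0.21,0.21,0.21,0.21,0.21,0.21,0.21]}'
python3 - <<'E'
from h import *
s=arm.read_state();R=toolR(s);print(s["joints"].round(2),R.round(3)); print((R.T@(np.array([.655,.20,.26])-s["tool_pos"])/.4).round(3), np.degrees(np.arctan2(R[1,0],R[0,0])))
E
```

```text
t: 1.2
tool_pos: [0.5711, 0.2745, 0.2623]
orientation: [0.003, 0.77, 0.638, 0.0]
force: [-0.6, 0.4, -0.6]
grip_width: 0.0941
gripper_force: 0.0
[-0.75  0.58  0.42  1.5  -0.25  1.11 -0.46] [[ 0.185  0.983  0.004]
 [ 0.983 -0.185 -0.004]
 [-0.003  0.005 -1.   ]]
[-0.144  0.241  0.007] 79.35727503708107
```

```bash
python3 -m pendant '{"grip":[-1,-1,-1,-1,-1,-1,-1,-1,-1,-1],"offset":[[-0.15,0.24,0],[-0.15,0.24,0],[-0.15,0.24,0],[-0.15,0.24,0],[-0.15,0.24,0],[-0.15,0.24,0],[-0.15,0.24,0],[-0.15,0.24,0],[-0.15,0.24,0],[-0.15,0.24,0]],"twist":[0,0,0,0,0,0,0,0,0,0]}'
python3 - <<'E'
from h import *
import cv2,pickle
ci=arm.camera_info("wrist");im=arm.capture("wrist")
pickle.dump((ci,im),open("w1.pkl","wb"))
cv2.imwrite("pics/w1.png",cv2.resize(im[:,:,::-1],(800,600),interpolation=cv2.INTER_CUBIC))
E
```

```text
t: 2.2
tool_pos: [0.6506, 0.2056, 0.2616]
orientation: [-0.0, 0.766, 0.643, 0.0]
force: [-0.7, -0.3, -0.0]
grip_width: 0.0941
gripper_force: 0.0
```

View pics/w1.png

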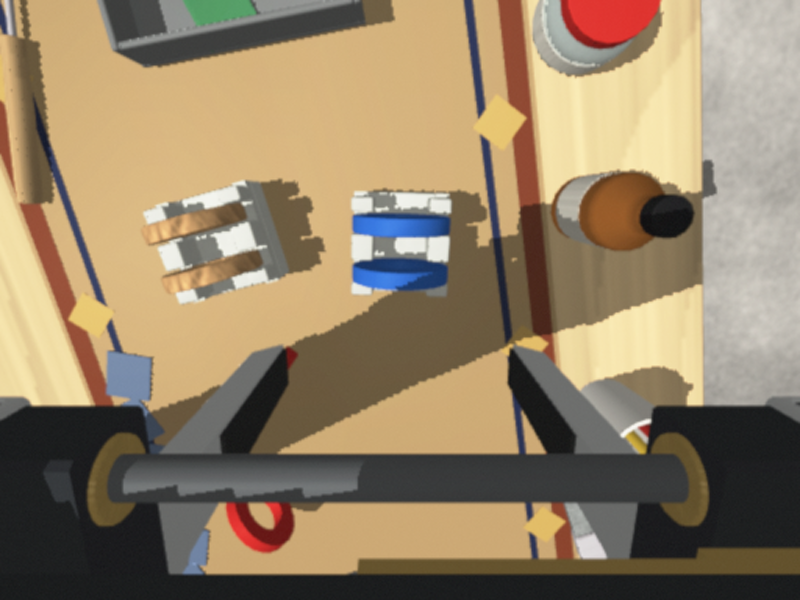

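The wrist view shows blue_b at (400,224) and blue_a at (400,273), almost square to the tool's x axis. I'll fit the ring model to the blue mask, combining the wrist and top views.

```bash
python3 - <<'E'
from h import *
import cv2,pickle
from scipy.optimize import minimize
ci,im=pickle.load(open("w1.pkl","rb"))
def mask(im,box):
    h=cv2.cvtColor(im,cv2.COLOR_RGB2HSV); m=((h[...,0]>100)&(h[...,0]<125)&(h[...,1]>150)&(h[...,2]>50)).astype(float)
    o=np.zeros_like(m);x0,y0,x1,y1=box;o[y0:y1,x0:x1]=m[y0:y1,x0:x1];return o
mw=mask(im,(215,120,300,195))
ct=arm.camera_info("top");mt=mask(arm.capture("top"),(115,135,165,185))
print(mw.sum(),mt.sum())
th=np.linspace(0,2*np.pi,48,endpoint=False)
def render(c,p):
    e=np.array([np.cos(p[2]),np.sin(p[2]),0]);n=np.array([-e[1],e[0],0]);o=np.zeros((H*4,W*4),np.uint8)
    for s in(-.02,.02):
        X=[np.array([p[0],p[1],.07])+e*(s+d)+.04*(n*np.cos(t)+np.array([0,0,np.sin(t)])) for d in(-.007,.007) for t in th]
        q=((proj(c,np.array(X))+.5)*4*16).astype(np.int32)
        cv2.fillConvexPoly(o,cv2.convexHull(q.reshape(-1,1,2)),255,shift=4)
    return cv2.resize(o,(W,H),interpolation=cv2.INTER_AREA)/255.
for name,L in(("wrist",[(ci,mw)]),("top",[(ct,mt)]),("both",[(ci,mw),(ct,mt)])):
    f=lambda p:sum(((render(c,p)-m)**2).sum()for c,m in L)
    p0=np.array([.658,.23,np.radians(79)])
    r=minimize(f,p0,method="Nelder-Mead",options=dict(initial_simplex=p0+np.vstack([np.zeros(3),np.diag([.01,.01,.08])]),xatol=1e-5,fatol=.01))
    print(name,r.x[:2].round(4),np.degrees(r.x[2]).round(2),r.fun)
E
```

```text
1755.0 588.0
wrist [0.6579 0.2314] 78.99 347.22303729334874
top [0.6575 0.2303] 82.62 188.48545943867745
both [0.6583 0.2312] 80.4 548.8676355247982
```

```bash
python3 -m pendant '{"grip":[-1,-1,-1,-1,-1,-1,-1,-1,-1,-1],"offset":[[-1,0.01,0],[-1,0.01,0],[-1,0.01,0],[-1,0.01,0],[-1,0.01,0],[-1,0.01,0],[-1,0.01,0],[-1,0.01,0],[-1,0.01,0],[-1,0.01,0]],"twist":[-0.039,-0.039,-0.039,-0.039,-0.039,-0.039,-0.039,-0.039,-0.039,-0.039]}'
python3 - <<'E'
from h import *
s=arm.read_state();R=toolR(s);print(s["joints"].round(2)); print((R.T@(np.array([.556,-.37,.26])-s["tool_pos"])/.4).round(3), np.degrees(np.arctan2(R[1,0],R[0,0])))
E
```

```text
t: 3.3
tool_pos: [0.5848, -0.191, 0.2615]
orientation: [0.0, 0.683, 0.73, 0.0]
force: [0.7, 0.6, -0.0]
grip_width: 0.0942
gripper_force: 0.0
[ 0.05  0.55  0.36  1.56 -0.21  1.08  0.53]
[-0.442 -0.102  0.004] 93.83323625899911
```

```bash
python3 -m pendant '{"grip":[-1,-1,-1,-1,-1,-1,-1,-1,-1,-1],"offset":[[-0.44,-0.1,0],[-0.44,-0.1,0],[-0.44,-0.1,0],[-0.44,-0.1,0],[-0.44,-0.1,0],[-0.44,-0.1,0],[-0.44,-0.1,0],[-0.44,-0.1,0],[-0.44,-0.1,0],[-0.44,-0.1,0]],"twist":[0,0,0,0,0,0,0,0,0,0]}'
python3 - <<'E'
from h import *
import cv2,pickle
ci=arm.camera_info("wrist");im=arm.capture("wrist")
pickle.dump((ci,im),open("w2.pkl","wb"))
cv2.imwrite("pics/w2.png",cv2.resize(im[40:310,140:420,::-1],None,fx=2.2,fy=2.2,interpolation=cv2.INTER_CUBIC))
E
```

```text
t: 4.3
tool_pos: [0.5583, -0.3667, 0.2616]
orientation: [-0.0, 0.681, 0.732, 0.0]
force: [0.6, 0.4, -0.0]
grip_width: 0.0942
gripper_force: 0.0
```

View pics/w2.png

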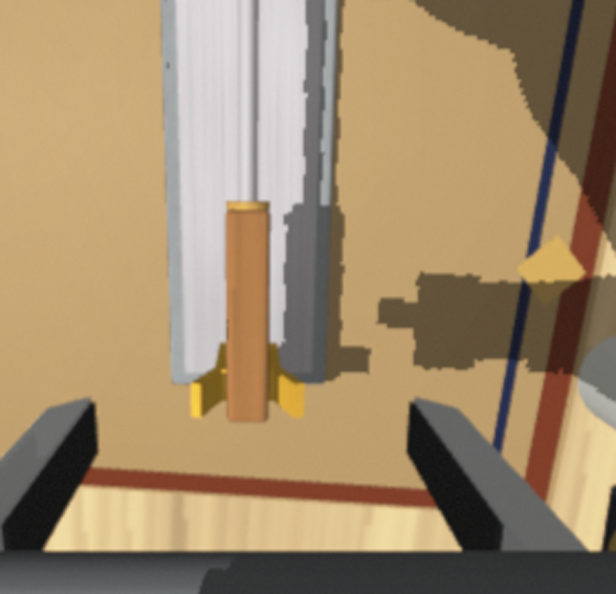

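The handle's top face runs from (248,205) at the front to (248,420) at the rear. The rod runs up to (249,0), and the trough is at (248,390).

```bash
python3 - <<'E'
from h import *
import pickle
ci,im=pickle.load(open("w2.pkl","rb"))
c=lambda u,v,z:ray(ci,140+u/2.2-.27,40+v/2.2-.27,z)
F=c(248.3,203,.102);B=c(248,421,.102);T=c(249,1,.09)
print(F,B,np.linalg.norm(F-B),T)
e=(T-B)[:2];print("yaw",np.degrees(np.arctan2(e[1],e[0])),np.degrees(np.arctan2(*(F-B)[:2][::-1])))
s=arm.read_state();R=toolR(s);e=(F-B)/np.linalg.norm(F-B);o=(F+B)/2;print("org",o,"toolyaw",np.degrees(np.arctan2(R[1,0],R[0,0])))
print("to grasp", (R.T@(np.r_[o[:2],.09-.0188]-s["tool_pos"])/.4).round(4))
E
```

```text
[ 0.55308329 -0.30683118  0.102     ] [ 0.56155923 -0.42829894  0.102     ] 0.12176312584250243 [ 0.54634618 -0.20830144  0.09      ]
yaw 93.9557651211937 93.99159395206459
org [ 0.55732126 -0.36756506  0.102     ] toolyaw 94.0980796718205
to grasp [-0.0012 -0.0022  0.476 ]
```

```bash
python3 -m pendant '{"grip":[-1,-1,-1,-1,-1,-1,-1,1,1,1],"offset":[[0.036,-0.002,0.12],[0.036,-0.002,0.24],[0.036,-0.002,0.36],[0.036,-0.002,0.44],[0.036,-0.002,0.476],[0.036,-0.002,0.476],[0.036,-0.002,0.476],[0.036,-0.002,0.476],[0.036,-0.002,0.476],[0.036,-0.002,0.476]],"twist":[0,0,0,0,0,0,0,0,0,0]}' 50
python3 -m pendant '{"grip":[1,1,1,1,1,1,1,1,1,1],"offset":[[0,0,0],[0,0,0],[0,0,0],[0,0,0],[0,0,0],[0,0,-0.01],[0,0,-0.02],[0,0,-0.03],[0,0,-0.04],[0,0,-0.05]],"twist":[0,0,0,0,0,0,0,0,0,0]}'
```

```text
t: 5.35
tool_pos: [0.5566, -0.3538, 0.0724]
orientation: [0.001, 0.682, 0.732, 0.0]
force: [-0.4, 0.3, 0.3]
grip_width: 0.0733
gripper_force: 0.0
t: 6.35
tool_pos: [0.556, -0.3534, 0.0914]
orientation: [-0.0, 0.682, 0.732, 0.0]
force: [1.0, -1.1, -1.1]
grip_width: 0.0238
gripper_force: 50.0
```

```bash
python3 -m pendant '{"grip":[1,1,1,1,1,1,1,1,1,1],"offset":[[0,0,-0.05],[0,0,-0.1],[0.05,0.01,-0.11],[0.15,0.03,-0.11],[0.26,0.06,-0.11],[0.38,0.09,-0.11],[0.5,0.12,-0.11],[0.62,0.15,-0.11],[0.74,0.18,-0.11],[0.8,0.195,-0.11]],"twist":[0,0,0,0.005,0.01,0.016,0.022,0.028,0.034,0.04]}'
python3 - <<'E'
from h import *
import cv2
s=arm.read_state();R=toolR(s);y=np.radians(79.7);e=np.array([np.cos(y),np.sin(y)]);print("toolyaw",np.degrees(np.arctan2(R[1,0],R[0,0])))
m=np.array([.658,.2313])
for k in(.275,.120):print(k,(R.T@(np.r_[m+(-k+.0145)*e,.0515]-s["tool_pos"])/.4).round(4))
cv2.imwrite("pics/w3.png",arm.capture("wrist")[:,:,::-1])
E
```

```text
t: 7.35
tool_pos: [0.6118, -0.0219, 0.135]
orientation: [-0.001, 0.767, 0.642, 0.001]
force: [1.1, -0.0, -0.9]
grip_width: 0.0235
gripper_force: 50.0
toolyaw 79.91319690000871
0.275 [-0.0086  0.0006  0.2088]
0.12 [0.3789 0.002  0.2102]
```

View pics/w3.png

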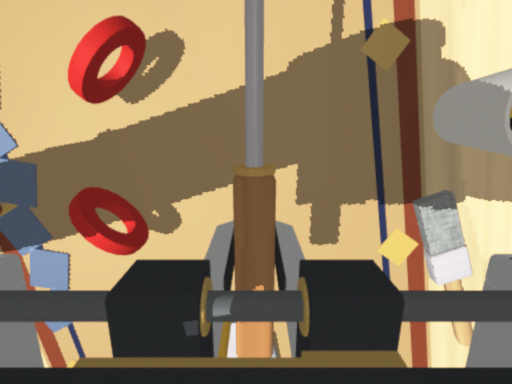

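The rod is held straight between the pads, running from (254,170) up to (254,0). The red rings at (107,60) and (108,220) are well clear. I'll lower it now and check the line in the scene view.

```bash
python3 -m pendant '{"grip":[1,1,1,1,1,1,1,1,1,1],"offset":[[-0.008,0,0.05],[-0.008,0,0.1],[-0.008,0,0.15],[-0.008,0.001,0.19],[-0.008,0.001,0.209],[-0.008,0.001,0.209],[-0.008,0.001,0.209],[-0.008,0.001,0.209],[-0.008,0.001,0.209],[-0.008,0.001,0.209]],"twist":[0,0,0,0,0,0,0,0,0,0]}'
python3 - <<'E'
from h import *
import cv2
s=arm.read_state();R=toolR(s);y=np.radians(79.7);e=np.array([np.cos(y),np.sin(y)])
m=np.array([.658,.2313]);print("toolyaw",np.degrees(np.arctan2(R[1,0],R[0,0])),(R.T@(np.r_[m+(-.12+.0145)*e,.0515]-s["tool_pos"])/.4).round(4))
a=arm.capture("scene")[190:330,290:460,::-1];b=arm.capture("top")[130:230,110:230,::-1].copy()
o=np.zeros((600,800,3),np.uint8)
a=cv2.resize(a,None,fx=2.4,fy=2.4,interpolation=3);b=cv2.resize(b,None,fx=3,fy=3,interpolation=3)
o[:a.shape[0],:a.shape[1]]=a;o[:300,420:780]=b
cv2.imwrite("pics/s4.png",o[:350])
for n in("scene","top"):
    ci=arm.camera_info(n);print(n,proj(ci,[np.r_[m-.065*e,.07],np.r_[m,.07]]))
E
```

```text
t: 8.4
tool_pos: [0.6114, -0.0319, 0.052]
orientation: [0.0, 0.768, 0.64, 0.0]
force: [-0.8, 0.5, -1.7]
grip_width: 0.0241
gripper_force: 50.0
toolyaw 79.6477833249852 [ 0.4044 -0.0035  0.0015]
scene [[360.31357327 255.38503551]
 [395.57895715 268.73278086]]
top [[165.02509627 164.09450813]
 [139.54963922 159.67439523]]
```

View pics/s4.png

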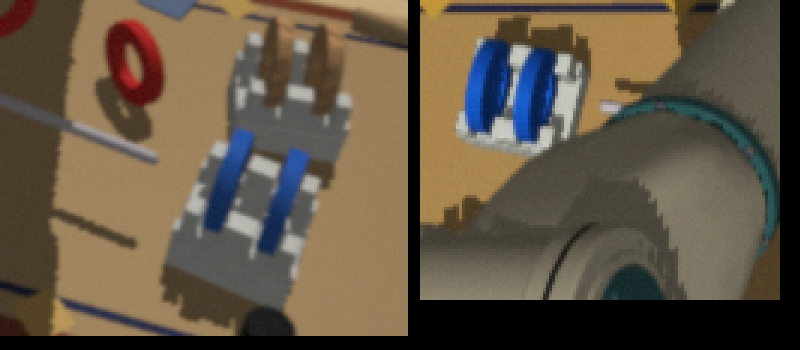

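The tip is at crop (157,159), which is scene (355,256), just short of the rings and in line with the bores within about 3 mm against 17 mm of clearance. I'll thread it.

```bash
python3 -m pendant '{"grip":[1,1,1,1,1,1,1,1,1,1],"offset":[[0.04,-0.003,0],[0.08,-0.003,0],[0.13,-0.003,0],[0.18,-0.003,0],[0.23,-0.003,0],[0.28,-0.003,0],[0.33,-0.003,0],[0.37,-0.003,0],[0.4,-0.003,0],[0.404,-0.003,0]],"twist":[0,0,0,0,0,0,0,0,0,0]}'
python3 - <<'E'
from h import *
import cv2
a=arm.capture("scene")[190:330,290:460,::-1];b=arm.capture("wrist")[:,:,::-1].copy()
o=np.zeros((384,800,3),np.uint8)
a=cv2.resize(a,None,fx=2.3,fy=2.3,interpolation=3);b=b[:,56:456]
o[:a.shape[0],:a.shape[1]]=a;o[:,400:]=b
cv2.imwrite("pics/s5.png",o)
E
```

```text
t: 9.5
tool_pos: [0.6388, 0.1304, 0.0512]
orientation: [-0.001, 0.767, 0.642, 0.0]
force: [-0.2, -0.0, -1.9]
grip_width: 0.0239
gripper_force: 50.0
```

View pics/s5.png

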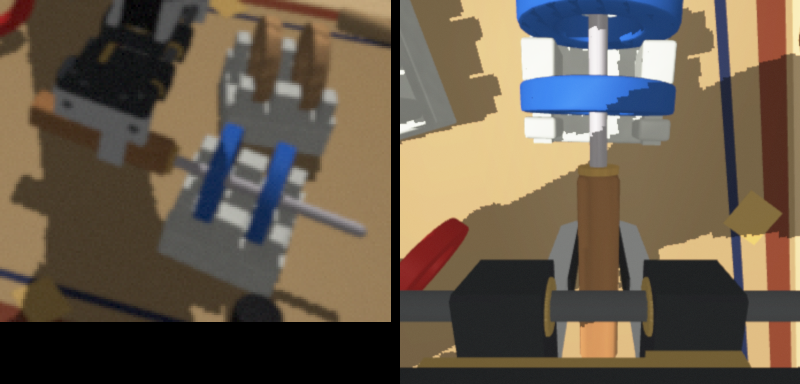

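Both rings are threaded: the rod passes through both blue rings and shows beyond blue_b at crop (360,230). I'll lift straight up, gently.

```bash
python3 -m pendant '{"grip":[1,1,1,1,1,1,1,1,1,1],"offset":[[0,0,-0.02],[0,0,-0.04],[0,0,-0.06],[0,0,-0.09],[0,0,-0.13],[0,0,-0.17],[0,0,-0.22],[0,0,-0.27],[0,0,-0.31],[0,0,-0.33]],"twist":[0,0,0,0,0,0,0,0,0,0]}'
python3 - <<'E'
from h import *
import cv2
s=arm.read_state();R=toolR(s)
print((R.T@(np.array([.5562,-.3535,.185])-s["tool_pos"])/.4).round(3))
a=arm.capture("scene")[170:330,260:460,::-1];b=arm.capture("wrist")[:,:,::-1].copy()
o=np.zeros((384,800,3),np.uint8)
a=cv2.resize(a,None,fx=2,fy=2,interpolation=3);b=b[:,56:456]
o[:a.shape[0],:a.shape[1]]=a;o[:,400:]=b
cv2.imwrite("pics/s6.png",o)
E
```

```text
t: 10.6
tool_pos: [0.64, 0.1272, 0.1863]
orientation: [0.001, 0.768, 0.64, 0.002]
force: [0.5, 0.2, -1.9]
grip_width: 0.0237
gripper_force: 50.0
[-1.22   0.01   0.002]
```

View pics/s6.png

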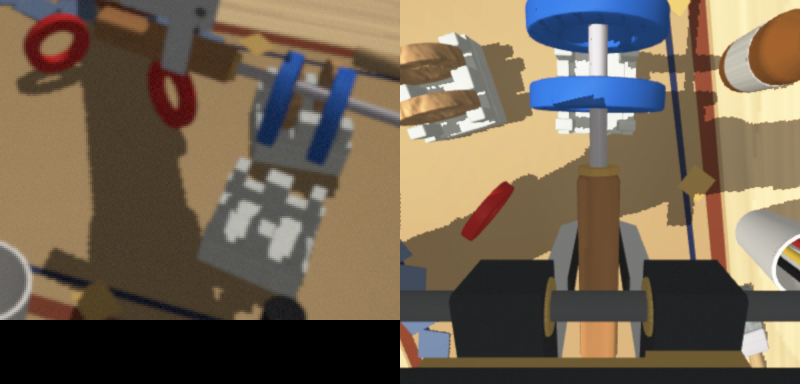

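Both rings hang on the rod, the rack is empty, and the rod is level. I'll carry it back slowly.

```bash
python3 -m pendant '{"grip":[1,1,1,1,1,1,1,1,1,1],"offset":[[-0.01,0,0],[-0.03,0,0],[-0.06,0,0],[-0.1,0,0],[-0.15,0,0],[-0.2,0.002,0],[-0.25,0.003,0],[-0.3,0.004,0],[-0.35,0.005,0],[-0.4,0.005,0]],"twist":[0,0,0,-0.002,-0.004,-0.007,-0.01,-0.013,-0.016,-0.019]}'
python3 - <<'E'
from h import *
s=arm.read_state();R=toolR(s);print("toolyaw",np.degrees(np.arctan2(R[1,0],R[0,0])))
print((R.T@(np.array([.5562,-.3535,.185])-s["tool_pos"])/.4).round(3))
E
```

```text
t: 11.7
tool_pos: [0.6112, -0.0328, 0.183]
orientation: [-0.0, 0.729, 0.685, -0.001]
force: [0.3, -0.9, -2.2]
grip_width: 0.0236
gripper_force: 50.0
toolyaw 86.44524864670623
[-0.809 -0.087 -0.004]
```

```bash
python3 -m pendant '{"grip":[1,1,1,1,1,1,1,1,1,1],"offset":[[-0.03,-0.003,0],[-0.08,-0.009,0],[-0.14,-0.015,0],[-0.2,-0.022,0],[-0.26,-0.028,0],[-0.32,-0.034,0],[-0.38,-0.041,0],[-0.44,-0.047,0],[-0.5,-0.054,0],[-0.55,-0.059,0]],"twist":[-0.001,-0.003,-0.005,-0.008,-0.01,-0.012,-0.014,-0.017,-0.019,-0.021]}'
python3 - <<'E'
from h import *
s=arm.read_state();R=toolR(s);print("toolyaw",np.degrees(np.arctan2(R[1,0],R[0,0])))
print((R.T@(np.array([.5562,-.3535,.185])-s["tool_pos"])/.4).round(3))
E
```

```text
t: 12.7
tool_pos: [0.5741, -0.2507, 0.1832]
orientation: [-0.0, 0.682, 0.731, -0.0]
force: [0.3, 0.9, -2.2]
grip_width: 0.0237
gripper_force: 50.0
toolyaw 93.97592918792694
[-0.253 -0.062 -0.004]
```

```bash
python3 -m pendant '{"grip":[1,1,1,1,1,1,1,1,1,1],"offset":[[-0.05,-0.012,0],[-0.1,-0.024,0],[-0.15,-0.036,0],[-0.19,-0.046,0],[-0.22,-0.053,0],[-0.24,-0.058,0],[-0.248,-0.06,0],[-0.25,-0.061,0],[-0.25,-0.061,0],[-0.25,-0.061,0]],"twist":[0,0,0,0,0,0,0,0,0,0]}'
python3 - <<'E'
from h import *
import cv2
s=arm.read_state();R=toolR(s);print("toolyaw",np.degrees(np.arctan2(R[1,0],R[0,0])))
print((R.T@(np.array([.5562,-.3535,.0725])-s["tool_pos"])/.4).round(4))
a=arm.capture("scene")[130:240,90:250,::-1];b=arm.capture("wrist")[:,:,::-1].copy()
o=np.zeros((384,800,3),np.uint8)
a=cv2.resize(a,None,fx=2.5,fy=2.5,interpolation=3);b=b[:,56:456]
o[:a.shape[0],:a.shape[1]]=a;o[:,400:]=b
cv2.imwrite("pics/s7.png",o)
E
```

```text
t: 13.7
tool_pos: [0.5582, -0.3491, 0.1834]
orientation: [-0.0, 0.681, 0.732, 0.0]
force: [-0.5, -0.1, -2.2]
grip_width: 0.0239
gripper_force: 50.0
toolyaw 94.11400797391339
[-0.0109 -0.0059  0.2773]
```

View pics/s7.png

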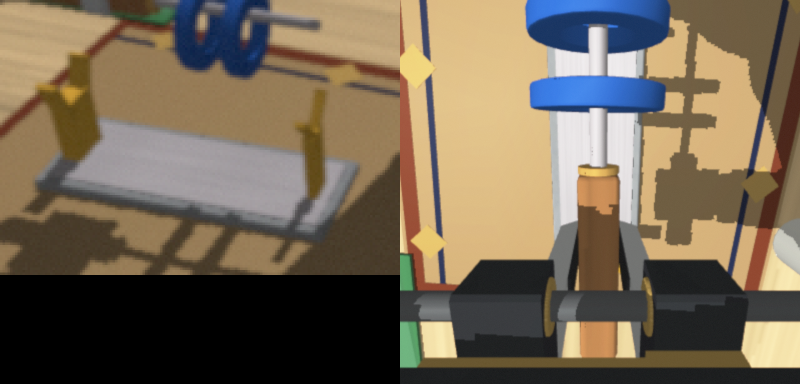

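The rod and rings are level, aligned and above the cradle. I'll lower in two stages.

```bash
python3 -m pendant '{"grip":[1,1,1,1,1,1,1,1,1,1],"offset":[[-0.005,-0.003,0.01],[-0.011,-0.006,0.04],[-0.011,-0.006,0.08],[-0.011,-0.006,0.12],[-0.011,-0.006,0.16],[-0.011,-0.006,0.19],[-0.011,-0.006,0.205],[-0.011,-0.006,0.21],[-0.011,-0.006,0.21],[-0.011,-0.006,0.21]],"twist":[0,0,0,0,0,0,0,0,0,0]}'
python3 - <<'E'
from h import *
s=arm.read_state();R=toolR(s);print("toolyaw",np.degrees(np.arctan2(R[1,0],R[0,0])))
print((R.T@(np.array([.5562,-.3535,.0716])-s["tool_pos"])/.4).round(4))
E
```

```text
t: 14.8
tool_pos: [0.5561, -0.355, 0.1001]
orientation: [0.001, 0.682, 0.732, 0.0]
force: [0.5, -0.1, -1.3]
grip_width: 0.0238
gripper_force: 50.0
toolyaw 94.04221413053824
[0.0039 0.0004 0.0714]
```

```bash
python3 -m pendant '{"grip":[1,1,1,1,1,1,1,1,1,1],"offset":[[0.003,0,0.01],[0.003,0,0.02],[0.003,0,0.03],[0.003,0,0.04],[0.003,0,0.05],[0.003,0,0.058],[0.003,0,0.064],[0.003,0,0.068],[0.003,0,0.07],[0.003,0,0.07]],"twist":[0,0,0,0,0,0,0,0,0,0]}'
python3 - <<'E'
from h import *
import cv2
a=arm.capture("scene")[130:240,90:250,::-1];b=arm.capture("wrist")[:,:,::-1].copy()
o=np.zeros((384,800,3),np.uint8)
a=cv2.resize(a,None,fx=2.5,fy=2.5,interpolation=3);b=b[:,56:456]
o[:a.shape[0],:a.shape[1]]=a;o[:,400:]=b
cv2.imwrite("pics/s8.png",o)
E
```

```text
t: 15.8
tool_pos: [0.5555, -0.3534, 0.0752]
orientation: [0.0, 0.682, 0.732, 0.001]
force: [-6.7, 5.1, 21.8]
grip_width: 0.0237
gripper_force: 50.0
```

View pics/s8.png

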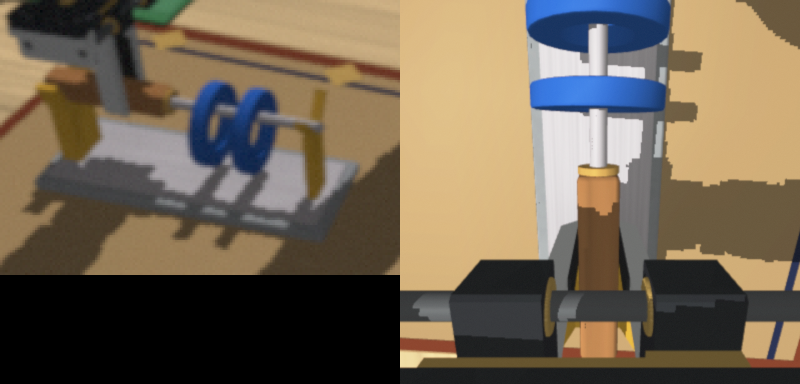

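The rod is touching down about 3 mm high, with a 22 N contact force. I'll ease the pose towards the measured side force and relax the grip so it settles into its seats.

```bash
python3 -m pendant '{"grip":[1,1,1,1,1,1,1,1,1,1],"offset":[[0.002,-0.003,-0.004],[0.002,-0.003,-0.006],[0.002,-0.004,-0.006],[0.002,-0.004,-0.006],[0.002,-0.004,-0.004],[0.002,-0.004,-0.003],[0.002,-0.004,-0.001],[0.002,-0.004,0],[0.002,-0.004,0],[0.002,-0.004,0]],"twist":[0,0,0,0,0,0,0,0,0,0]}' 5
python3 -c "
from h import *
import cv2
s=arm.read_state();print(s['force'],s['moment'],s['tool_pos'])"
```

```text
t: 16.9
tool_pos: [0.5553, -0.3537, 0.0726]
orientation: [0.002, 0.682, 0.732, 0.0]
force: [0.2, 0.5, 7.4]
grip_width: 0.0239
gripper_force: 5.0
[0.16738125 0.47452728 7.36997503] [-0.00759677  0.00171393 -0.00270497] [ 0.55527199 -0.35372157  0.07264547]
```

```bash
python3 -m pendant '{"grip":[0.4,0.3,0.2,0,-0.2,-0.4,-0.4,-0.4,-0.4,-0.4],"offset":[[0,0,0],[0,0,0],[0,0,0],[0,0,0],[0,0,0],[0,0,0],[0,0,0],[0,0,-0.01],[0,0,-0.03],[0,0,-0.06]],"twist":[0,0,0,0,0,0,0,0,0,0]}'
python3 -m pendant '{"grip":[-0.4,-0.4,-0.4,-0.4,-0.4,-0.4,-0.4,-0.4,-0.4,-0.4],"offset":[[0,0,-0.04],[0,0,-0.1],[0,0,-0.16],[0,0,-0.24],[0,0,-0.32],[0,0,-0.4],[0,0,-0.42],[0,0,-0.42],[0,0,-0.42],[0,0,-0.42]],"twist":[0,0,0,0,0,0,0,0,0,0]}'
python3 - <<'E'
from h import *
import cv2
a=arm.capture("scene")[130:240,90:250,::-1];b=arm.capture("wrist")[:,:,::-1].copy()
o=np.zeros((384,800,3),np.uint8)
a=cv2.resize(a,None,fx=2.5,fy=2.5,interpolation=3);b=b[:,56:456]
o[:a.shape[0],:a.shape[1]]=a;o[:,400:]=b
cv2.imwrite("pics/s9.png",o)
E
```

```text
t: 17.9
tool_pos: [0.5537, -0.3526, 0.0959]
orientation: [-0.0, 0.682, 0.732, -0.0]
force: [-0.6, 0.1, 0.1]
grip_width: 0.0656
gripper_force: 0.0
t: 18.9
tool_pos: [0.5532, -0.352, 0.2618]
orientation: [-0.002, 0.682, 0.732, -0.0]
force: [0.1, 1.0, -0.0]
grip_width: 0.0658
gripper_force: 0.0
```

View pics/s9.png

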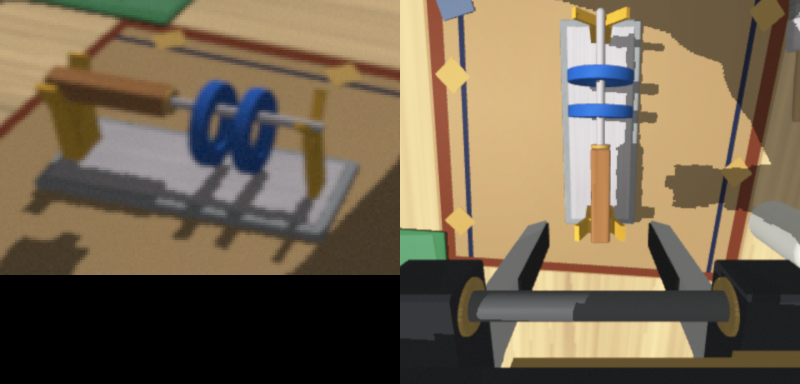

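The rod is back in the trough and fork, both blue rings hang on it between the supports, and the gripper is clear.

```bash
python3 -c "
from cell import arm
print(arm.job_done())"
```

```text
the job is handed in; nothing more can be done
None
```

The rod is back in its cradle with both blue rings hanging on it, the gripper has let go and is clear, and the job was handed in at about 19 s of the 58 s allowed.

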